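# Let the hand mirror swing upright and lock it on its hanger

## Robot

A 6-joint arm with a two-finger parallel gripper is mounted at the origin on the work surface. World frame = base frame: x ahead of the robot, y to its left, z up, the work surface at z = 0. Lengths are in m, angles in rad, forces in N, time in s.
With the tool pointing down it reaches from about 0.25 to 0.8 m from the base axis. Payload 8.5 kg.
Tool frame: the origin (TCP) lies midway between the tips of the shut fingers; the grasp point (between the pads) lies 19 mm behind it; z points along the fingers, x is the direction in which the jaws open and shut, and the axes are right-handed (so a half turn about z gives the same grasp; the last joint's range is limited). The gripper opens to 85 mm and grips with 20 to 120 N. Pads are 22 mm wide; open, the fingers measure 114 mm over their backs; the gripper's body (76 mm by 85 mm) begins 54 mm behind the grasp point. The pads swing forward as they close: fully open they stand 13 mm farther back than shut.
Start: joints at [1.122, 0.238, -0.013, 1.319, 0, 1.571], TCP at [0.228, 0.473, 0.231] pointing down, gripper open.
Joint ranges: [-2.66, 2.66], [-1.03, 1.9], [-1.14, 1.46], [-1.82, 2.27], [-1.45, 1.34], [-3.14, 3.14]. Speed limits (rad/s): [2.22, 2.22, 2.79, 3.14, 3.14, 3.14].

## Interface

Orientations are given as a unit quaternion [w, x, y, z].
In Python, from bench import bot, eyes, order gives the robot as it stands. Calls block until the motion is done:
- bot.move_pose(position, orientation): joint-space move of the TCP to a pose.
- bot.move_l(position, ori=None, rate=0.15, guard=None): straight line of the TCP; ori=None keeps the orientation; rate is the mean speed in m/s. With guard (N) it stops when the force on the tool has changed by that much, and returns True; else False.
- bot.move_j(angles): joint-space move.
- bot.set_gripper(opening, newtons=None): finger opening in m; newtons is the grip in N (None keeps the last); returns when the fingers have stopped.
- bot.dwell(seconds).
- bot.ik(position, orientation): joint angles nearest the present ones, or None.
- bot.read_state(): the state.
- eyes.grab_frame(name): name is "side" or "top" or "wrist"; returns the picture (384x512x3 uint8, blue, green, red); there is no depth.
- eyes.camera_params(name): a dict with "camera_matrix" (3x3 intrinsics, pixels), "R" (3x3) and "t" (3): a world point X has camera coordinates R X + t; the wrist camera has in their place "tool_from_camera" (4x4, takes a point from camera to tool coordinates, whose origin is the TCP and whose axes are the tool frame's). Camera axes: x right, y down, z forward; pixel columns grow to the right and rows downward; lengths in m; the calibration is good to about 2 mm. A picture is of the moment at which its call begins: read the wrist's pose just before it. camera_params takes no time and is no camera call.
A pose or a line that the arm cannot do raises bot.MotionError and nothing moves.
- order.finish_job(): hands the job in, once; it reports no verdict.
The state is a dict: "time_s": time; "joint_pos": joint angles; "qvel": joint speeds; "joint_efforts": joint torques, N m; "tool_pos": TCP position; "ee_rot": TCP orientation; "ft_force": force on the tool from outside, world axes, zero at the start; "ft_torque": the same for the moment, N m; "grip_width": finger opening in m.
Only numpy, scipy, OpenCV 4.12 (cv2) and the standard library are available. Lean on these libraries where they do the work, as an engineer would, in place of code of your own. Each camera call takes 0.05 s, during which the arm holds its last target.

## Task

Put the steel hand mirror away on its hanger. It lies flat on the glass shelf with its cross-bar sticking out over the front edge: pinch the bar firmly by its two ends so that it stays sticking out as you lift it clear of the shelf, then loosen the pinch just enough that the mirror swings down and hangs straight below the bar, and clamp it firmly again. Hang the bar in the dip of the hanger's two prongs with the mirror's head below them, let go, and then push the hanger's flip-over keeper fully shut over the bar, leaving everything else where it stands.

Things in the scene. Friction and masses are not known exactly. Their poses are not given: they have to be found in the camera images.
- mirror: T-shaped steel hand mirror, about 0.22 kg: round head 84 across, 6 thick; flat handle 10 x 6; cross-bar 50 long, 10 thick, flat end faces 12 across. Origin: centre of the bar; y along the bar, x from head to bar, head centre at x -118. Lies with x to the robot, bar 34 to 42 out from the shelf edge. Pinched at the bar ends: level at 60 N, sags at 30 N, hangs straight below 8 N, slips out below 2 N
- shelf: low glass shelf on steel legs, fixed: plate 220 deep (x), 340 wide (y), 10 thick, top 80 above the table; steel rail 26 high round its back and the back half of its sides. Origin on the table under the middle of the front edge (nearest the robot); plate from x 0 to 220
- hanger: steel stand, fixed. Origin on the table under the seat; z up, its two prongs point to its -x (roughly to the robot). Foot 100 across and post 18 across stand at x +68; head block from x +51 to +77, 40 wide, top 234 above the table. Nothing of it lies in front of x -28
- seat (a point): where the centre of the mirror's bar lies when hung, 230 above the table; axes as the hanger's. Two round prongs, 8 thick, centred at y +-12 (16 free between them for the handle), run from the block to x -24; the bar rests in their dip at x -6 to +8; their upturned tips rise to z +5, so the bar must come in from -x at z +15 or more, then go down
- keeper (a joint): hinged steel tongue over the prongs, 12 wide, 4 thick, 68 long, end lip 11 down. Hinge along y at x +48, z +10 from the seat. 0 = shut, lying level over the bar to x -20; at 1.9 to 2.3 rad it stands up, leaning away to +x; stop at 2.4. Stiff hinge: stays where left, moves at under 1 N; push it from its +x side over to -x, then down
- keeper_end (a point): middle of the free end of the keeper tongue, 68 from its hinge
- caddy: bystander on the shelf, loose: round grey plastic caddy with a white flip lid, 78 across, 72 high; origin at the centre of its underside
- brush_holder: bystander on the shelf, loose: white ceramic toothbrush holder, 60 across, 95 high, brushes up to 175; origin at the centre of its underside
- hair_clip: bystander on the shelf, loose: blue plastic hair clip, 62 x 20 x 18 high; origin at its underside
- soap: bystander on the shelf, loose: white bar of soap, 64 x 42 x 20 high; origin at the centre of its underside
- cream_jar: bystander beside the hanger, loose: squat jar, 54 across, 42 high; origin at the centre of its underside
- shampoo: bystander behind and beside the hanger, loose: bottle, 56 across, 165 high; origin at the centre of its underside
Not all that is in view belongs to the job. Several things have the shape of the mirror; the one meant has the colours described above.

How it is judged:
By the outcome, as a careful person would: the job done as asked, in the order asked, and still so for the second after the job is handed in, with the robot touching nothing.
It also fails if it takes over 59 s, if anything falls off the work surface, if the arm or the gripper's body presses on something with over 40 N, if the wrist force passes 120 N, or if a joint passes its speed limit or range.

## Working session

There is one attempt and no reset: what is moved stays moved. The work goes in short steps, each a Python script; the robot and the scene stay as the last script left them, time stands still between calls to the robot, and variables do not carry over. Pictures are saved under pics/ and viewed, and the job is handed in when it is done.

```bash
ls; mkdir -p pics; python3 - <<'E'
from bench import bot, eyes, order
import cv2
s=bot.read_state(); print(s)
for n in ["side","top","wrist"]:
    im=eyes.grab_frame(n); cv2.imwrite(f"pics/{n}0.png",im); print(n,eyes.camera_params(n))
E
```

```text
pics
{'time_s': 0.0, 'joint_pos': array([ 1.12200570e+00,  2.38810126e-01, -1.42620478e-02,  1.31923110e+00,
       -2.34658044e-05,  1.57078335e+00]), 'qvel': array([ 0.00092868,  0.00086633,  0.00017454, -0.00085229, -0.00125209,
        0.00026228]), 'joint_efforts': array([ 2.35600848e-03, -5.38783908e+01,  3.46438479e+01,  1.84073194e-02,
        1.93175392e-04, -1.23433099e-05]), 'tool_pos': array([0.22760372, 0.47261745, 0.23065922]), 'ee_rot': array([ 4.10805717e-04,  8.46718289e-01,  5.32040949e-01, -6.31743858e-04]), 'ft_force': array([0.62899452, 0.50528539, 0.64927587]), 'ft_torque': array([-0.05528703,  0.03334975, -0.00838943]), 'grip_width': 0.08534356191657871}
side {'camera_matrix': array([[461.66564986,   0.        , 252.73512235],
       [  0.        , 461.66564986, 189.51669394],
       [  0.        ,   0.        ,   1.        ]]), 'R': array([[ 8.30912503e-01, -5.56402929e-01, -4.39266909e-04],
       [-3.64740163e-01, -5.44093564e-01, -7.55596987e-01],
       [ 4.20177375e-01,  6.27995202e-01, -6.55036640e-01]]), 't': array([-0.39038895,  0.26301917,  1.07924128
[... 225 characters left out ...]
213623],
       [-0.99479768,  0.00867169, -0.10150063],
       [ 0.10138288, -0.01308346, -0.99476145]]), 't': array([-0.02145889,  0.47541449,  1.23870999])}
wrist {'camera_matrix': array([[264.77798438,   0.        , 253.87614678],
       [  0.        , 264.77798438, 194.30731607],
       [  0.        ,   0.        ,   1.        ]]), 'tool_from_camera': array([[ 9.99999985e-01,  1.29805688e-04, -1.16559893e-04,
         2.38993993e-04],
       [-8.73704041e-05,  9.50927172e-01,  3.09414779e-01,
        -7.93868598e-02],
       [ 1.51003768e-04, -3.09414764e-01,  9.50927169e-01,
        -1.42580031e-01],
       [ 0.00000000e+00,  0.00000000e+00,  0.00000000e+00,
         1.00000000e+00]])}
```

View pics/side0.png

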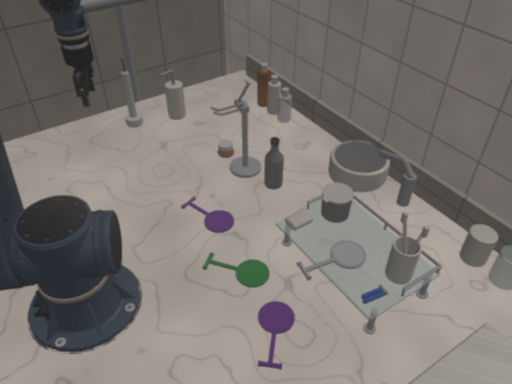

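View pics/top0.png

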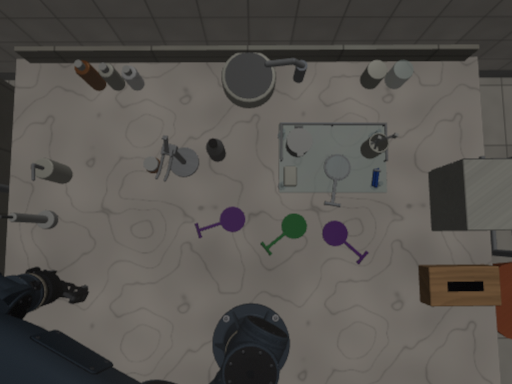

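View pics/wrist0.png

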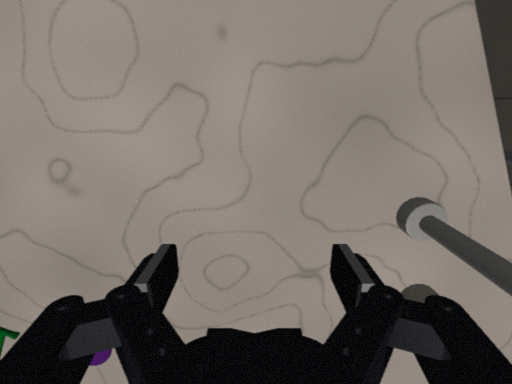

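Four objects could be taken for the mirror. In the top view they are steel on the shelf at (335,185), green at (290,230), purple at (230,220) and purple at (340,240). I choose the steel one on the glass and check it in enlarged crops, along with the hanger.

```bash
python3 - <<'E'
import cv2
import numpy as np
t=cv2.imread('pics/top0.png'); s=cv2.imread('pics/side0.png')
a=cv2.resize(t[110:220,265:400],None,fx=4.4,fy=4.4,interpolation=cv2.INTER_CUBIC)
b=cv2.resize(t[120:200,135:235],None,fx=6,fy=6,interpolation=cv2.INTER_CUBIC)
c=cv2.resize(s[180:340,270:450],None,fx=3.6,fy=3.6,interpolation=cv2.INTER_CUBIC)
d=cv2.resize(s[70:200,190:310],None,fx=4.5,fy=4.5,interpolation=cv2.INTER_CUBIC)
for n,i in zip('abcd',(a,b,c,d)): cv2.imwrite(f'pics/c_{n}.png',i)
E
```

```text
(no output)
```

View pics/c_a.png

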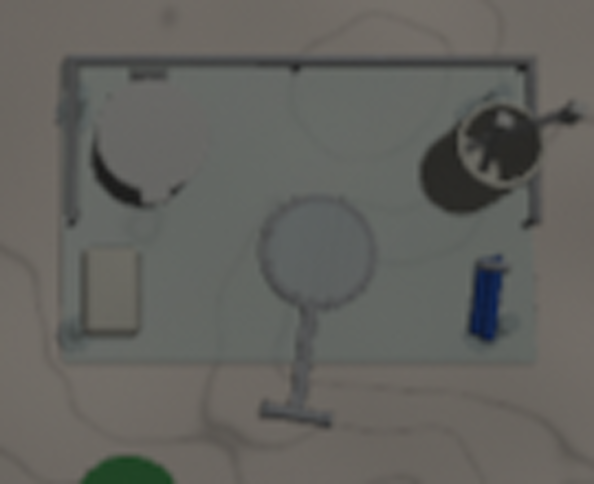

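View pics/c_b.png

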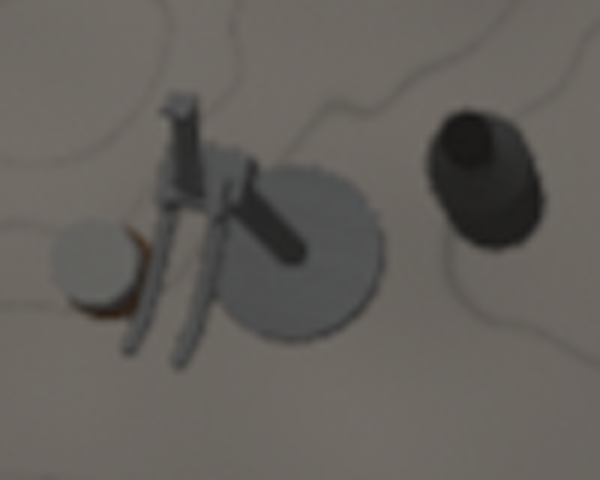

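View pics/c_c.png

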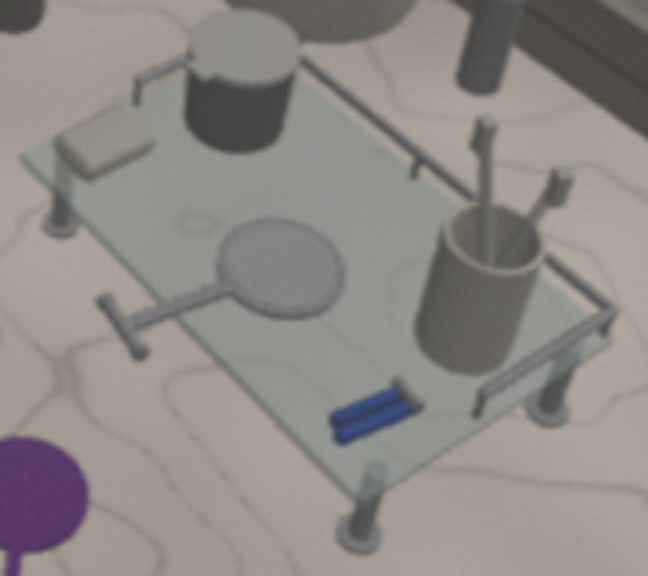

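View pics/c_d.png

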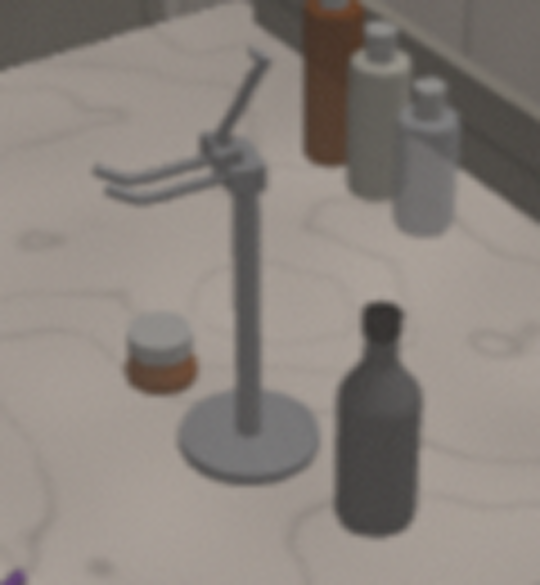

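The top crop confirms the steel T on the glass, with its bar ends at about (325,203) and (340,205.5). The hanger's prongs are at (157,178) and (165,181), and the keeper end is at (165,137). Next I triangulate from both views.

```bash
cat > h.py <<'E'
import numpy as np, cv2
from scipy.optimize import least_squares
from bench import bot, eyes, order
C={n:eyes.camera_params(n) for n in("side","top")}
def proj(n,X):
    c=C[n];p=c["camera_matrix"]@(c["R"]@np.asarray(X)+c["t"]);return p[:2]/p[2]
def onplane(n,uv,z):
    c=C[n];d=c["R"].T@np.linalg.solve(c["camera_matrix"],[uv[0],uv[1],1.]);o=-c["R"].T@c["t"]
    return o+d*(z-o[2])/d[2]
def tri(a,b):
    P=[c["camera_matrix"]@np.c_[c["R"],c["t"]] for c in(C["top"],C["side"])]
    X=cv2.triangulatePoints(P[0],P[1],np.array(a,float),np.array(b,float)).ravel();X=X[:3]/X[3]
    return X,np.linalg.norm(proj("top",X)-a),np.linalg.norm(proj("side",X)-b)
E
python3 - <<'E'
from h import *
ca=lambda x,y:(x/4.4+265,y/4.4+110)
cb=lambda x,y:(x/6+135,y/6+120)
cc=lambda x,y:(x/3.6+270,y/3.6+180)
cd=lambda x,y:(x/4.5+190,y/4.5+70)
np.set_printoptions(precision=4,suppress=True)
for n,a,b in [("barL",ca(264,410),cc(104,300)),("barR",ca(329,420),cc(141,353)),
 ("head",ca(318,252),cc(281,266)),("shelf fl",ca(62,362),cc(22,157)),("shelf fr",ca(535,362),cc(362,500)),
 ("tipL",cb(130,348),cd(98,170)),("tipR",cb(180,364),cd(110,192)),("keep",cb(180,103),cd(262,58)),
 ("foot",cb(300,254),cd(248,436))]:
    print(n,*tri(a,b), onplane("top",a,0.083))
print("foot plane",onplane("top",cb(300,254),0.004),onplane("side",cd(248,436),0.004))
E
```

```text
barL [ 0.4384 -0.2374  0.0831] 0.003396482841966355 0.003220435522866234 [ 0.4384 -0.2374  0.083 ]
barR [ 0.4311 -0.2835  0.0833] 0.06980369422965901 0.06822265038975515 [ 0.4309 -0.2834  0.083 ]
head [ 0.5515 -0.2793  0.0835] 0.00061739204445924 0.0005794488162282982 [ 0.5516 -0.2794  0.083 ]
shelf fl [ 0.476  -0.0959  0.0727] 0.3811695200965091 0.33014851148755203 [ 0.4739 -0.0946  0.083 ]
shelf fr [ 0.4718 -0.4337  0.079 ] 0.16813327344232296 0.1785797015274011 [ 0.471 -0.432  0.083]
tipL [0.5003 0.2515 0.2295] 0.1666478795003994 0.11362203563144747 [0.5221 0.2876 0.083 ]
tipR [0.4943 0.2285 0.2272] 0.3412593161496909 0.2358027097270555 [0.5134 0.2615 0.083 ]
keep [0.5989 0.2154 0.2933] 0.1447419532062377 0.09533226092533828 [0.6521 0.2635 0.083 ]
foot [0.5846 0.2134 0.0067] 0.2509012028390316 0.1857618236124327 [0.571  0.1997 0.083 ]
foot plane [0.5858 0.2135 0.004 ] [0.5858 0.2165 0.004 ]
```

```bash
cat >> h.py <<'E'
from scipy.spatial.transform import Rotation as Ro
def ori(yaw,tilt=0.):
    # tool y along heading yaw, tool x to its left, z down (tilt>0: fingers lean ahead)
    R=Ro.from_euler('z',yaw)*Ro.from_matrix(np.array([[0,1,0],[1,0,0],[0,0,-1.]]).T)*Ro.from_euler('x',tilt)
    q=R.as_quat();return np.array([q[3],q[0],q[1],q[2]])
def off(p,yaw,x=0,y=0,z=0):
    return np.array([p[0]+x*np.cos(yaw)-y*np.sin(yaw),p[1]+x*np.sin(yaw)+y*np.cos(yaw),p[2]+z])
def pose_of(s):
    q=s["ee_rot"];T=np.eye(4);T[:3,:3]=Ro.from_quat([q[1],q[2],q[3],q[0]]).as_matrix();T[:3,3]=s["tool_pos"];return T
E
python3 - <<'E'
from h import *
np.set_printoptions(precision=3,suppress=True)
print(Ro.from_quat(np.roll(ori(-.25,.2),-1)).as_matrix())
seat=np.array([.5205,.234,.23]);y=-.25
for nm,p,o in [("look",off(seat,y,-.06,0,.09),ori(y)),("mir",[.4347,-.2604,.06],ori(-.16)),("mirhi",[.4347,-.2604,.30],ori(-.16)),("seat",off(seat,y,0,0,-.02),ori(y)),("seathi",off(seat,y,-.06,0,.05),ori(y)),("keep",off(seat,y,.11,0,.05),ori(y)),("keephi",off(seat,y,.11,0,.16),ori(y))]:
    print(nm,bot.ik(p,o))
E
```

```text
[[ 0.247  0.95  -0.192]
 [ 0.969 -0.242  0.049]
 [ 0.    -0.199 -0.98 ]]
look [0.494 0.226 0.195 1.54  0.    0.744]
mir [-0.54   0.328 -0.358  0.885  0.    -0.38 ]
mirhi [-0.54   0.193  0.102  1.479  0.    -0.38 ]
seat [0.422 0.324 0.053 1.299 0.    0.672]
seathi [0.494 0.227 0.096 1.439 0.    0.744]
keep [0.319 0.479 0.473 1.565 0.    0.569]
keephi [0.319 0.535 0.855 1.89  0.    0.569]
```

```bash
python3 - <<'E'
from h import *
np.set_printoptions(precision=4,suppress=True)
seat=np.array([.5205,.234,.23]);y=-.25
bot.move_pose(off(seat,y,-.06,0,.10),ori(y))
s=bot.read_state(); im=eyes.grab_frame("wrist"); np.save("Tlook.npy",pose_of(s))
cv2.imwrite("pics/w1.png",im); print(s["time_s"],s["tool_pos"])
E
python3 -c "
import cv2;i=cv2.imread('pics/w1.png');cv2.imwrite('pics/w1c.png',cv2.resize(i[0:300,130:380],None,fx=2,fy=2,interpolation=cv2.INTER_CUBIC)*1)"
```

```text
1.4333 [0.4619 0.2494 0.3296]
```

View pics/w1c.png

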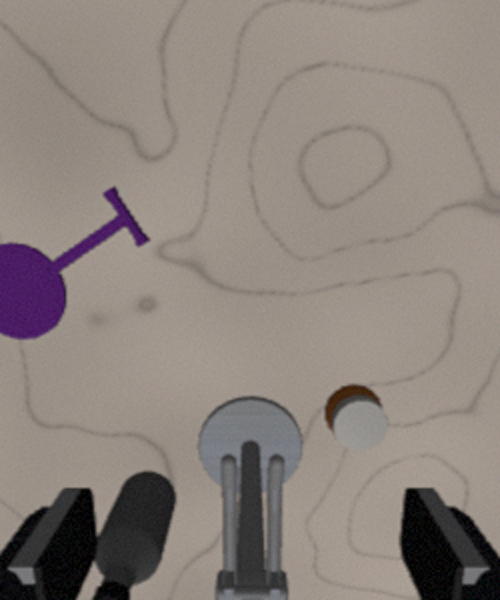

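```bash
python3 - <<'E'
from h import *
np.set_printoptions(precision=4,suppress=True)
T=np.load("Tlook.npy");W=eyes.camera_params("wrist");E=T@W["tool_from_camera"]
C["wrist"]={"camera_matrix":W["camera_matrix"],"R":E[:3,:3].T,"t":-E[:3,:3].T@E[:3,3]}
cb=lambda x,y:(x/6+135,y/6+120)
cd=lambda x,y:(x/4.5+190,y/4.5+70)
cw=lambda x,y:(x/2+130,y/2)
tl=(-.026,.012,.003);tr=(-.026,-.012,.003)
obs=[("wrist",cw(275,462),tl),("wrist",cw(228,462),tr),("wrist",cw(287,573),(.051,.020,.004)),("wrist",cw(218,573),(.051,-.02,.004)),
("top",cb(130,348),tl),("top",cb(180,364),tr),("side",cd(98,170),tl),("side",cd(112,192),tr),
("top",cb(180,103),"k"),("side",cd(262,55),"k"),("top",cb(300,254),(.068,0,-.226)),("side",cd(248,438),(.068,0,-.226)),("wrist",cw(250,448),(.068,0,-.226))]
def res(p,w=True,use=obs):
    r=[]
    for n,uv,m in use:
        if m=="k": m=(.048-.068*np.cos(p[3]),0,.010+.068*np.sin(p[3]))
        r+=list((proj(n,off((p[0],p[1],.23),p[2],*m))-uv))
    return np.array(r)
for sel in [("wrist","top","side"),("wrist",),("top","side")]:
    use=[o for o in obs if o[0] in sel]
    f=least_squares(lambda p:res(p,use=use),[.52,.234,-.25,2.1],loss="soft_l1")
    print(sel,f.x); print(res(f.x,use=use).reshape(-1,2).round(1).tolist())
E
```

```text
('wrist', 'top', 'side') [ 0.5222  0.2356 -0.2514  2.0529]
[[-0.1, -0.9], [-0.8, -0.9], [0.1, 8.9], [-2.5, 8.8], [-1.2, 0.1], [-1.0, -0.5], [-0.4, -1.4], [-1.2, -2.1], [-0.7, -0.9], [-0.1, -1.7], [-1.5, -0.7], [0.2, -1.0], [-0.4, -1.5]]
('wrist',) [ 0.5226  0.2362 -0.244   2.1   ]
[[0.3, -0.8], [-0.3, -0.7], [1.0, 8.9], [-1.5, 9.0], [0.2, -1.4]]
('top', 'side') [ 0.5208  0.2314 -0.2501  2.0362]
[[0.3, 0.6], [0.5, 0.0], [-0.1, -0.6], [-0.9, -1.2], [0.7, -0.1], [-0.1, -1.1], [-0.3, -0.2], [0.5, -0.2]]
```

```bash
python3 - <<'E'
from h import *
np.set_printoptions(precision=4,suppress=True)
m=np.array([.4347,-.2604,.083])
bot.move_pose(off(m,-.16,0,0,.10),ori(-.16))
s=bot.read_state(); im=eyes.grab_frame("wrist"); np.save("Tm.npy",pose_of(s))
cv2.imwrite("pics/w2.png",im); print(s["time_s"],s["tool_pos"],s["ft_force"])
cv2.imwrite('pics/w2c.png',cv2.resize(im[100:384,130:380],None,fx=2,fy=2,interpolation=cv2.INTER_CUBIC))
E
```

```text
3.4 [ 0.4353 -0.2599  0.1833] [0.511  0.2348 0.8384]
```

View pics/w2c.png

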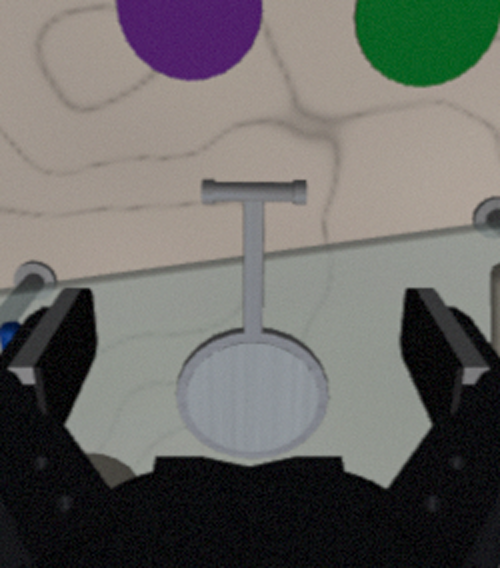

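The wrist view shows the bar between crop (204,190) and (306,191), with the handle running down to the head at (252,393). I check the position from this view.

```bash
python3 - <<'E'
from h import *
np.set_printoptions(precision=4,suppress=True)
T=np.load("Tm.npy");W=eyes.camera_params("wrist");E=T@W["tool_from_camera"]
C["wrist"]={"camera_matrix":W["camera_matrix"],"R":E[:3,:3].T,"t":-E[:3,:3].T@E[:3,3]}
cw=lambda x,y:(x/2+130,y/2+100)
R=onplane("wrist",cw(204,190),.083);L=onplane("wrist",cw(306,191),.083);H=onplane("wrist",cw(252.5,393),.083)
b=(L+R)/2;print(R,L,b,np.linalg.norm(L-R),H,np.linalg.norm(H-b),np.arctan2(*(H-b)[[1,0]]),np.arctan2(-(L-R)[0],(L-R)[1]))
E
```

```text
[ 0.4324 -0.2806  0.083 ] [ 0.4407 -0.232   0.083 ] [ 0.4366 -0.2563  0.083 ] 0.049252344635042654 [ 0.5526 -0.2758  0.083 ] 0.11763704361386916 -0.16652761814163386 -0.1692239700201906
```

```bash
python3 - <<'E'
from h import *
np.set_printoptions(precision=4,suppress=True)
m=np.array([.436,-.2575,.083])
bot.move_l(off(m,-.165,0,0,.012),ori(-.165),rate=.1)
s=bot.read_state(); im=eyes.grab_frame("wrist"); np.save("Tm.npy",pose_of(s))
print(s["time_s"],s["tool_pos"],s["ft_force"])
cv2.imwrite('pics/w3c.png',cv2.resize(im[150:384,90:420],None,fx=2.3,fy=2.3,interpolation=cv2.INTER_CUBIC))
E
```

```text
4.4833 [ 0.4364 -0.2577  0.0955] [-0.2144 -0.0871  0.7917]
```

View pics/w3c.png

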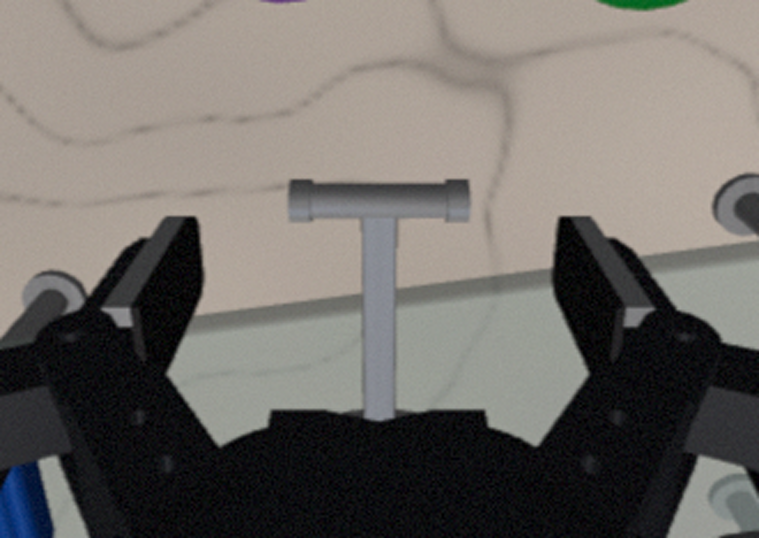

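The bar is centred between the fingers: bar mid is at column 379 and finger mid at 379. I descend, pinch and lift.

```bash
python3 - <<'E'
from h import *
np.set_printoptions(precision=4,suppress=True)
T=np.load("Tm.npy");W=eyes.camera_params("wrist");E=T@W["tool_from_camera"]
C["wrist"]={"camera_matrix":W["camera_matrix"],"R":E[:3,:3].T,"t":-E[:3,:3].T@E[:3,3]}
b=onplane("wrist",(379/2.3+90,200/2.3+150),.083); print(b, np.linalg.inv(T)@np.r_[b,1])
dy=(np.linalg.inv(T)@np.r_[b,1])[1]; dy=np.clip(dy,-.006,.006)
bot.move_l(off(np.array([.436,-.2575,.061]),-.165,dy,0,0),ori(-.165),rate=.08)
bot.set_gripper(.0,90)
s=bot.read_state();print(s["time_s"],s["tool_pos"],s["grip_width"],s["ft_force"],s["ft_torque"])
im=eyes.grab_frame("wrist")
cv2.imwrite('pics/w4c.png',cv2.resize(im[150:384,90:420],None,fx=2.3,fy=2.3,interpolation=cv2.INTER_CUBIC))
E
```

```text
[ 0.4368 -0.257   0.083 ] [0.0008 0.0003 0.0125 1.    ]
5.5583 [ 0.4366 -0.2577  0.0615] 0.047647649923786804 [0.0125 0.9325 3.8837] [0.0297 0.0401 0.005 ]
```

View pics/w4c.png

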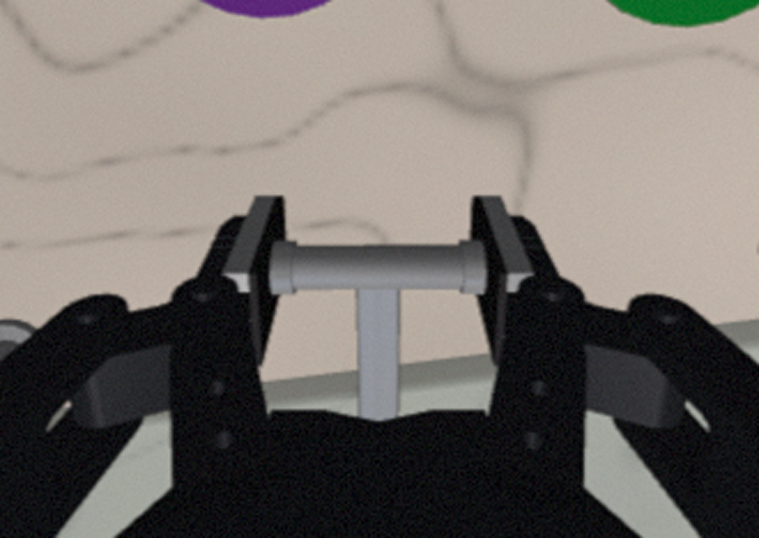

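```bash
python3 - <<'E'
from h import *
np.set_printoptions(precision=4,suppress=True)
def show(k):
    s=bot.read_state();print(k,round(s["time_s"],2),s["tool_pos"],round(s["grip_width"],5),s["ft_force"],s["ft_torque"])
show("a")
bot.move_l(off([.4366,-.2577,.15],0),rate=.08); show("b")
bot.move_l(off([.4366,-.2577,.30],0),rate=.2); show("c")
cv2.imwrite('pics/s5.png',eyes.grab_frame("side"))
E
python3 -c "
import cv2;i=cv2.imread('pics/s5.png');cv2.imwrite('pics/s5c.png',cv2.resize(i[80:340,220:480],None,fx=2.3,fy=2.3))"
```

```text
a 5.61 [ 0.4366 -0.2577  0.0614] 0.04749 [ 0.134  -0.6592  4.4435] [0.0142 0.023  0.0175]
b 6.88 [ 0.4363 -0.2576  0.1495] 0.04783 [-0.1759 -0.0013 -2.1966] [ 0.0024  0.193  -0.0242]
c 7.78 [ 0.4362 -0.2575  0.2988] 0.04753 [-0.3351  0.4227 -2.5483] [ 0.0688  0.1983 -0.0624]
```

View pics/s5c.png

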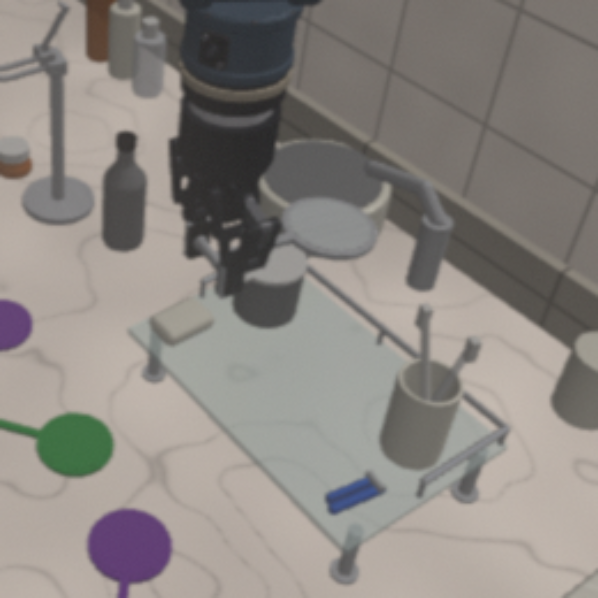

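```bash
python3 - <<'E'
from h import *
np.set_printoptions(precision=3,suppress=True)
def show(k):
    s=bot.read_state();print(k,round(s["time_s"],2),s["tool_pos"],round(s["grip_width"],5),s["ft_force"],s["ft_torque"])
bot.move_pose([.42,.10,.33],ori(-.25)); show("at")
for f in (60,40,25,20):
    bot.set_gripper(0.,f); show(f)
bot.dwell(.3); show("dw")
cv2.imwrite('pics/s6.png',cv2.resize(eyes.grab_frame("side")[40:300,120:380],None,fx=2.3,fy=2.3))
E
```

```text
at 9.18 [0.42  0.099 0.33 ] 0.04714 [-0.384  0.778 -2.511] [0.038 0.202 0.026]
60 9.39 [0.42  0.099 0.33 ] 0.04746 [ 1.003 -0.038 -2.157] [ 0.04   0.161 -0.003]
40 9.61 [0.42 0.1  0.33] 0.04755 [-0.113  0.611 -2.114] [ 0.039  0.15  -0.021]
25 9.82 [0.42 0.1  0.33] 0.04779 [-0.351  0.541 -2.234] [ 0.016  0.217 -0.001]
20 10.04 [0.42 0.1  0.33] 0.04763 [-0.171 -0.085 -1.906] [0.062 0.173 0.041]
dw 10.34 [0.42 0.1  0.33] 0.04745 [-0.088 -0.145 -2.4  ] [0.047 0.253 0.029]
```

View pics/s6.png

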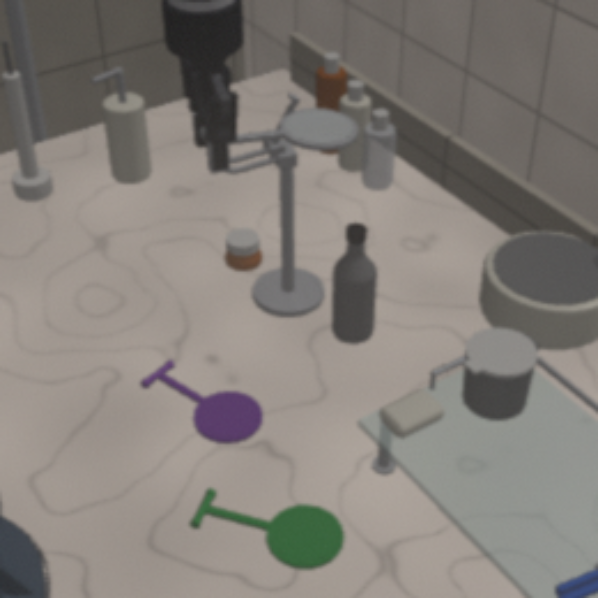

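```bash
cat >> h.py <<'E'
def avg(k,n=6):
    a=[]
    for _ in range(n):
        s=bot.read_state();a.append(np.r_[s["grip_width"]*1e3,s["ft_force"][2],s["ft_torque"]]);bot.dwell(.02)
    m=np.mean(a,0);print(k,round(s["time_s"],2),"w %.3f fz %.2f tq %.3f %.3f %.3f"%tuple(m));return m
E
python3 - <<'E'
from h import *
avg("start")
for o in (.040,.044,.045,.046,.0465,.047):
    bot.set_gripper(o,20); m=avg(o)
    if m[3]<.1: break
E
```

```text
start 10.47 w 47.551 fz -2.23 tq 0.032 0.187 0.009
0.04 10.79 w 47.365 fz -1.81 tq 0.053 0.173 -0.015
0.044 11.11 w 47.478 fz -1.96 tq 0.034 0.188 -0.010
0.045 11.43 w 47.436 fz -2.09 tq 0.013 0.188 0.007
0.046 11.74 w 47.452 fz -1.99 tq 0.031 0.178 0.007
0.0465 12.06 w 47.638 fz -1.79 tq 0.037 0.184 0.005
0.047 12.38 w 47.604 fz -1.96 tq 0.054 0.181 0.005
```

```bash
python3 - <<'E'
from h import *
for o in (.0473,.0475,.0477,.0479,.0481,.0483):
    bot.set_gripper(o,20); m=avg(o,4)
    if m[3]<.14: break
cv2.imwrite('pics/s7.png',cv2.resize(eyes.grab_frame("side")[40:300,120:380],None,fx=2.3,fy=2.3))
E
```

```text
0.0473 12.66 w 47.702 fz -2.26 tq 0.050 0.171 0.004
0.0475 12.94 w 47.856 fz -1.82 tq 0.054 0.157 0.014
0.0477 13.22 w 48.075 fz -1.83 tq 0.038 0.207 -0.008
0.0479 13.51 w 48.141 fz -1.75 tq 0.025 0.192 0.039
0.0481 13.79 w 48.318 fz -1.90 tq 0.023 0.159 0.022
0.0483 14.07 w 48.547 fz -1.96 tq 0.026 0.172 0.004
```

View pics/s7.png

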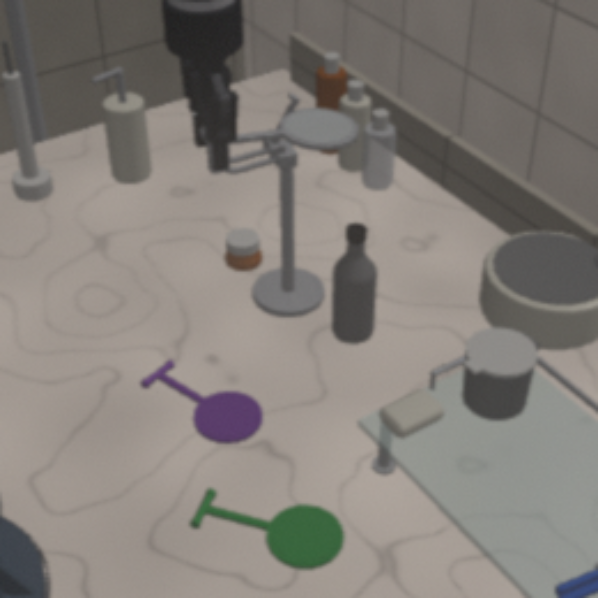

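```bash
python3 - <<'E'
from h import *
o=.0484
while o<.0498:
    bot.set_gripper(o,20); m=avg(round(o,5),4)
    if m[3]<.13: break
    o+=.00012
cv2.imwrite('pics/s8.png',cv2.resize(eyes.grab_frame("side")[40:300,120:380],None,fx=2.3,fy=2.3))
E
```

```text
0.0484 14.41 w 48.627 fz -1.89 tq 0.035 0.174 -0.015
0.04852 14.69 w 48.757 fz -1.90 tq 0.046 0.177 -0.002
0.04864 14.97 w 48.910 fz -2.31 tq 0.003 0.185 0.010
0.04876 15.26 w 49.014 fz -1.57 tq 0.042 0.185 0.032
0.04888 15.54 w 49.238 fz -2.15 tq 0.058 0.151 -0.025
0.049 15.82 w 49.180 fz -1.91 tq 0.057 0.189 -0.001
0.04912 16.11 w 49.085 fz -2.02 tq 0.031 0.207 0.033
0.04924 16.39 w 49.358 fz -2.27 tq 0.018 0.123 0.007
```

View pics/s8.png

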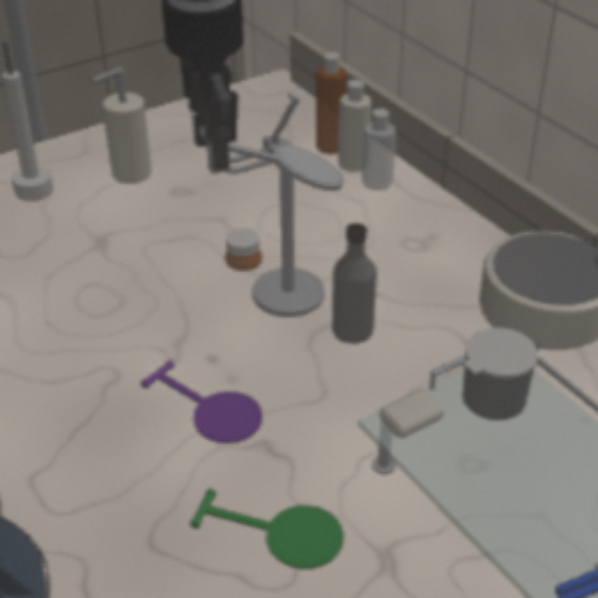

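```bash
python3 - <<'E'
from h import *
o=.04930; L=[]
for i in range(4):
    bot.set_gripper(o,20); m=avg(round(o,5),3)
    L.append(eyes.grab_frame("side")[60:200,190:290]); o+=.00006
    if m[3]<.05: break
cv2.imwrite('pics/s9.png',cv2.resize(np.hstack(L),None,fx=2,fy=2))
E
```

```text
0.0493 16.71 w 49.372 fz -2.69 tq 0.033 0.193 0.019
0.04936 17.02 w 49.431 fz -1.87 tq 0.023 0.112 0.006
0.04942 17.34 w 49.606 fz -2.52 tq 0.001 0.102 -0.027
0.04948 17.66 w 49.618 fz -1.59 tq -0.000 0.102 -0.027
```

View pics/s9.png

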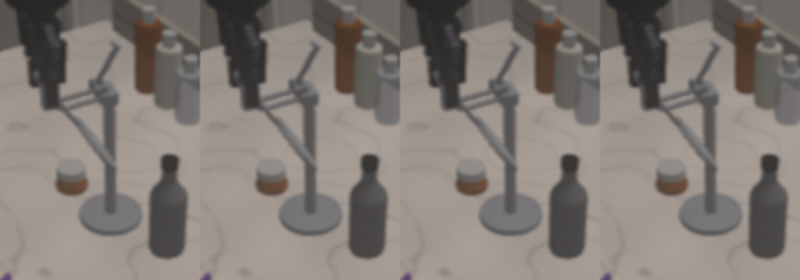

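```bash
python3 - <<'E'
from h import *
o=.04955; L=[]
for i in range(4):
    bot.set_gripper(o,20); m=avg(round(o,5),3)
    L.append(eyes.grab_frame("side")[60:200,190:290]); o+=.00006
cv2.imwrite('pics/s10.png',cv2.resize(np.hstack(L),None,fx=2,fy=2))
E
```

```text
0.04955 17.98 w 49.542 fz -1.54 tq 0.020 0.092 -0.003
0.04961 18.29 w 49.732 fz -1.66 tq 0.023 0.080 0.051
0.04967 18.61 w 49.482 fz -2.02 tq 0.014 0.049 -0.003
0.04973 18.93 w 49.547 fz -2.03 tq -0.002 0.083 0.011
```

View pics/s10.png

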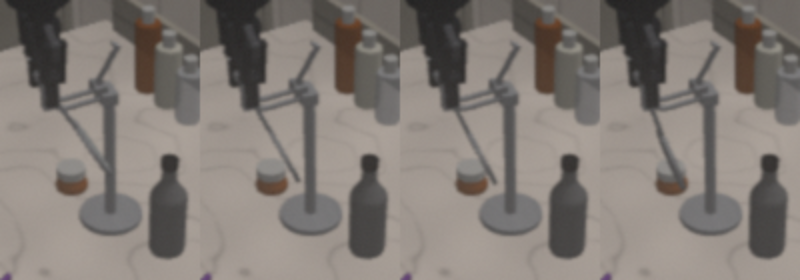

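```bash
python3 - <<'E'
from h import *
b=np.array([.42,.10,.352])
crop=lambda p:((p-[190,60])*2).round(1)
print("bar",crop(proj("side",b)))
for a in (-10,0,10,20,30): print(a,crop(proj("side",off(b,-.25,.16*np.sin(np.radians(a)),0,-.16*np.cos(np.radians(a))))))
o=.04976; L=[]
for i in range(3):
    bot.set_gripper(o,20); m=avg(round(o,5),2)
    L.append(eyes.grab_frame("side")[60:200,190:290]); o+=.00003
cv2.imwrite('pics/s11.png',cv2.resize(np.hstack(L),None,fx=2.6,fy=2.6))
E
```

```text
bar [43.  80.3]
-10 [ 29.3 192.4]
0 [ 50.3 189.6]
10 [ 70.8 183.8]
20 [ 90.4 175.2]
30 [108.7 164. ]
0.04976 19.23 w 49.907 fz -2.18 tq 0.008 0.042 0.010
0.04979 19.52 w 49.790 fz -2.38 tq -0.005 0.051 0.008
0.04982 19.82 w 49.987 fz -1.55 tq -0.022 -0.005 -0.000
```

View pics/s11.png

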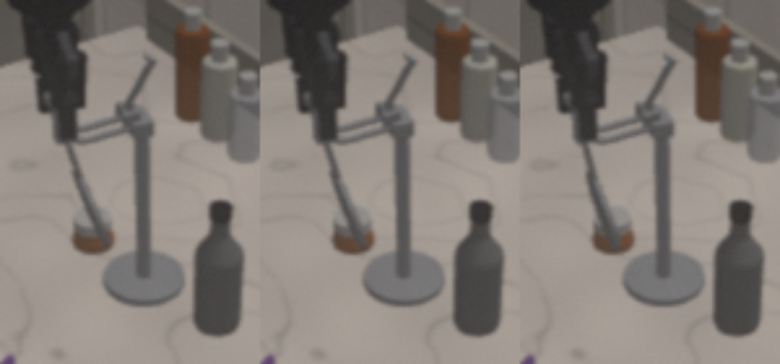

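```bash
python3 - <<'E'
from h import *
o=.04984; L=[]
for i in range(3):
    bot.set_gripper(o,20); m=avg(round(o,5),1)
    L.append(eyes.grab_frame("side")[60:200,190:290]); o+=.00002
cv2.imwrite('pics/s12.png',cv2.resize(np.hstack(L),None,fx=2.6,fy=2.6))
E
```

```text
0.04984 20.11 w 49.682 fz -2.51 tq 0.043 0.048 -0.004
0.04986 20.39 w 50.018 fz -2.16 tq -0.013 0.045 -0.031
0.04988 20.68 w 49.869 fz -1.96 tq 0.017 0.074 -0.022
```

View pics/s12.png

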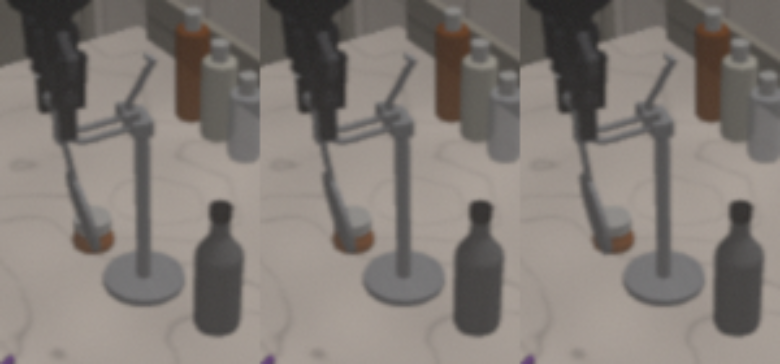

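```bash
python3 - <<'E'
from h import *
bot.set_gripper(.04989,20); L=[eyes.grab_frame("side")[60:200,190:290]]
bot.set_gripper(0,80); avg("clamp",2)
L+=[eyes.grab_frame("side")[60:200,190:290]]
im=eyes.grab_frame("wrist")
cv2.imwrite('pics/s13.png',cv2.resize(np.hstack(L),None,fx=3.5,fy=3.5))
cv2.imwrite('pics/w13.png',cv2.resize(im[150:384,90:420],None,fx=2.3,fy=2.3,interpolation=cv2.INTER_CUBIC))
E
```

```text
clamp 21.24 w 47.916 fz -2.17 tq 0.016 -0.010 0.011
```

View pics/s13.png

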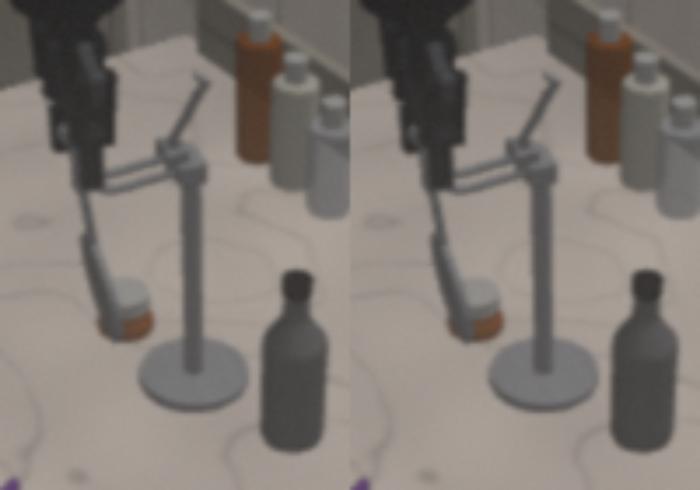

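View pics/w13.png

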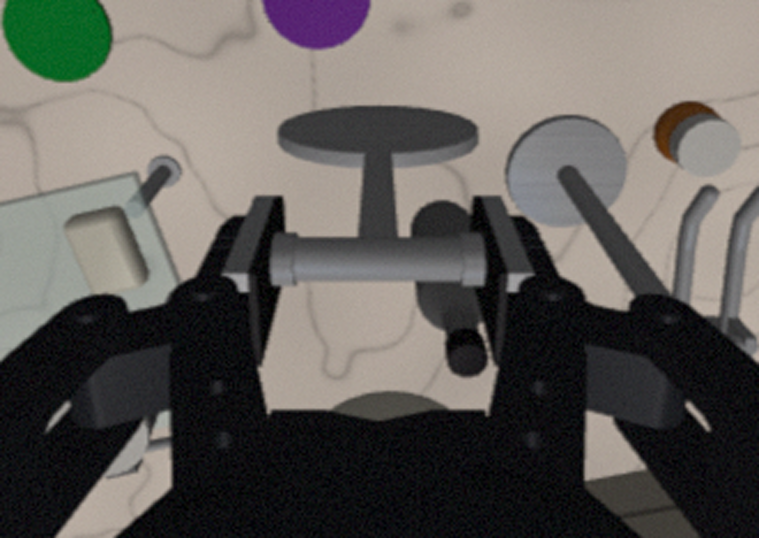

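```bash
python3 - <<'E'
from h import *
W=eyes.camera_params("wrist");Tc=np.linalg.inv(W["tool_from_camera"]);K=W["camera_matrix"]
def pj(p):
    q=Tc@np.r_[p,1];q=K@q[:3];return ((q[:2]/q[2])-[90,150])*2.3
for bz in(-.019,-.025):
  print("bar",pj([0,0,bz]))
  for a in(-5,0,5,10,15):
    s,c=np.sin(np.radians(a)),np.cos(np.radians(a))
    print(a,[pj([x,r*s+t*c,bz+r*c-t*s]).round(0).tolist() for x,r,t in((0,.16,0),(0,.118,.003),(.042,.118,0),(0,.076,0))])
E
```

```text
bar [375.90246085 261.42602804]
-5 [[376.0, 49.0], [376.0, 87.0], [478.0, 80.0], [376.0, 123.0]]
0 [[376.0, 76.0], [376.0, 110.0], [477.0, 104.0], [376.0, 141.0]]
5 [[376.0, 104.0], [376.0, 134.0], [476.0, 127.0], [376.0, 159.0]]
10 [[376.0, 132.0], [376.0, 158.0], [475.0, 151.0], [376.0, 176.0]]
15 [[376.0, 160.0], [376.0, 181.0], [475.0, 175.0], [376.0, 195.0]]
bar [375.8546281  276.39130673]
-5 [[376.0, 51.0], [376.0, 91.0], [481.0, 84.0], [376.0, 129.0]]
0 [[376.0, 80.0], [376.0, 115.0], [479.0, 108.0], [376.0, 147.0]]
5 [[376.0, 108.0], [376.0, 139.0], [478.0, 132.0], [376.0, 165.0]]
10 [[376.0, 136.0], [376.0, 163.0], [477.0, 156.0], [376.0, 184.0]]
15 [[376.0, 165.0], [376.0, 188.0], [477.0, 181.0], [376.0, 203.0]]
```

By the wrist view the mirror hangs about 5° off vertical, with the head centre at crop row ~132. I clamped it at that angle and correct it with a 5° wrist tilt on the way to the hanger.

```bash
cat >> h.py <<'E'
TL=.085
def tcp_for_bar(seat,yaw,x,y,z,tilt=TL,d=.019):
    o=ori(yaw,tilt);zt=Ro.from_quat(np.roll(o,-1)).as_matrix()[:,2]
    return off(seat,yaw,x,y,z)+d*zt,o
E
python3 - <<'E'
from h import *
np.set_printoptions(precision=4,suppress=True)
seat=np.array([.5224,.2355,.23]);y=-.25
p,o=tcp_for_bar(seat,y,-.075,0,.05); bot.move_l(p,o,rate=.2)
p,o=tcp_for_bar(seat,y,-.065,0,.022); bot.move_l(p,o,rate=.1)
s=bot.read_state();print(s["time_s"],s["tool_pos"],p); np.save("Tp.npy",pose_of(s))
im=eyes.grab_frame("wrist")
cv2.imwrite('pics/w14.png',cv2.resize(im[150:384,90:420],None,fx=2.3,fy=2.3,interpolation=cv2.INTER_CUBIC))
cv2.imwrite('pics/s14.png',cv2.resize(eyes.grab_frame("side")[60:200,170:290],None,fx=4,fy=4))
E
```

```text
22.8167 [0.4577 0.2514 0.2333] [0.4579 0.252  0.2331]
```

View pics/w14.png

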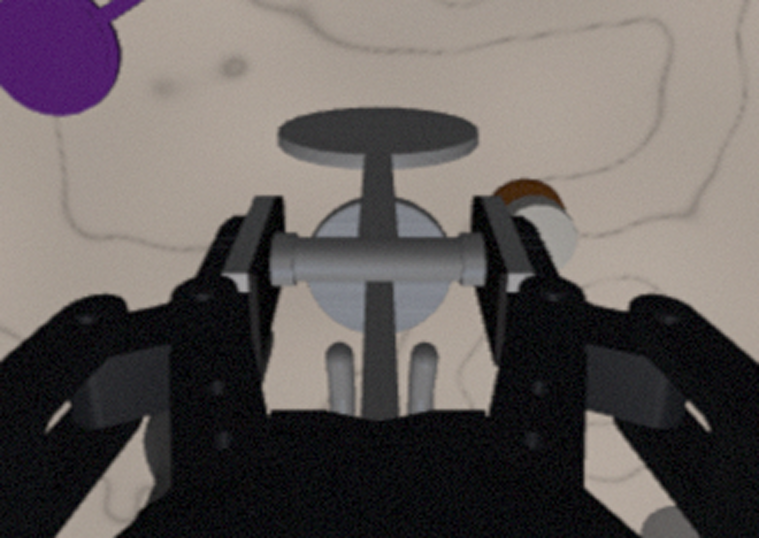

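View pics/s14.png

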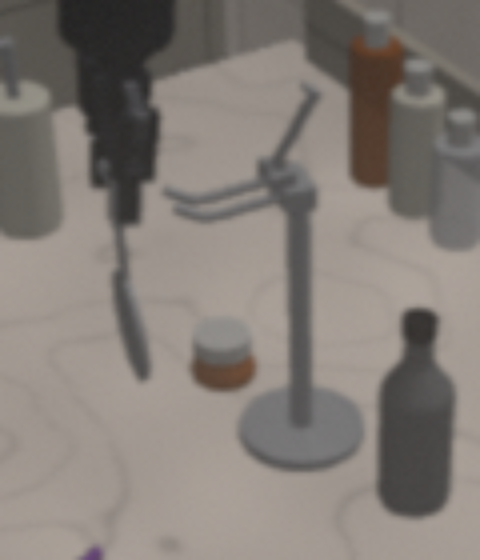

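```bash
python3 - <<'E'
from h import *
T=np.load("Tp.npy");W=eyes.camera_params("wrist");Tc=np.linalg.inv(T@W["tool_from_camera"]);K=W["camera_matrix"]
def pj(p):
    q=Tc@np.r_[p,1];q=K@q[:3];return (((q[:2]/q[2])-[90,150])*2.3).round(1)
for sx,sy in((.5224,.2355),(.5208,.2314)):
  s=np.array([sx,sy,.23])
  print([pj(off(s,-.25,x,yy,z)).tolist() for x in(-.028,-.024) for yy in(.012,-.012) for z in(.005,)])
E
```

```text
[[421.9, 354.1], [334.6, 354.2], [421.7, 366.9], [334.8, 366.9]]
[[406.1, 352.4], [318.6, 352.5], [405.9, 365.2], [318.9, 365.2]]
```

```bash
python3 - <<'E'
from h import *
np.set_printoptions(precision=4,suppress=True)
seat=np.array([.5202,.237,.23]);y=-.25
p,o=tcp_for_bar(seat,y,-.065,0,.022); bot.move_l(p,o,rate=.1)
p,o=tcp_for_bar(seat,y,0.0,0,.022); print(bot.move_l(p,o,rate=.06,guard=8))
avg("in",2)
p,o=tcp_for_bar(seat,y,0.0,0,-.004); g=bot.move_l(p,o,rate=.03,guard=4)
s=bot.read_state();print(g,s["time_s"],s["tool_pos"],"bar z",s["tool_pos"][2]+.019,s["ft_force"])
im=eyes.grab_frame("wrist")
cv2.imwrite('pics/w15.png',cv2.resize(im[150:384,90:420],None,fx=2.3,fy=2.3,interpolation=cv2.INTER_CUBIC))
cv2.imwrite('pics/s15.png',cv2.resize(eyes.grab_frame("side")[60:200,170:290],None,fx=4,fy=4))
E
```

```text
False
in 24.42 w 47.937 fz -1.81 tq -0.044 -0.092 -0.020
True 25.15 [0.5185 0.2373 0.2101] bar z 0.22910464563547475 [ 1.2704 -0.5716  4.7677]
```

View pics/w15.png

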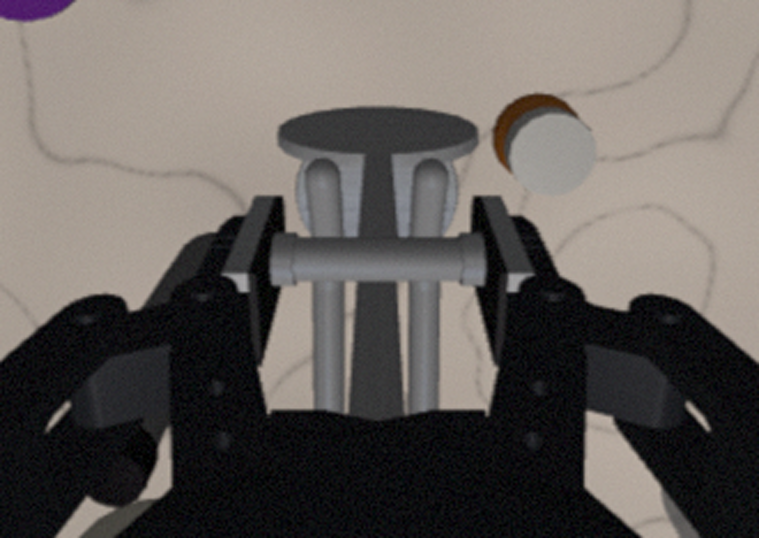

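View pics/s15.png

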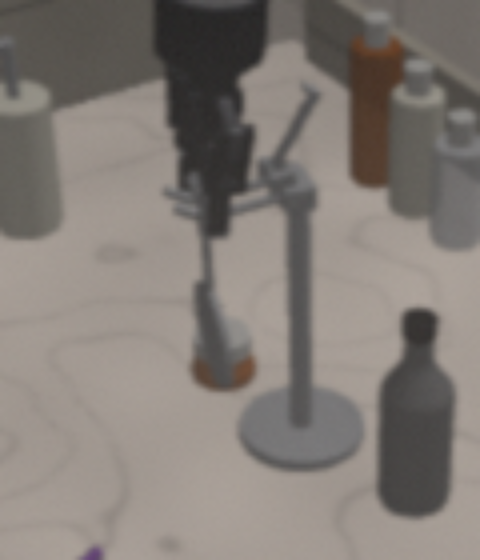

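```bash
python3 - <<'E'
from h import *
np.set_printoptions(precision=4,suppress=True)
bot.set_gripper(.0497,20); bot.set_gripper(.053,20); bot.set_gripper(.07,20)
s=bot.read_state();p=s["tool_pos"]
bot.move_l(p+np.array([0,0,.10]),rate=.12)
s=bot.read_state();print(s["time_s"],s["tool_pos"],s["ft_force"]); np.save("Tq.npy",pose_of(s))
im=eyes.grab_frame("wrist")
cv2.imwrite('pics/w16.png',cv2.resize(im[100:384,90:420],None,fx=2.,fy=2.,interpolation=cv2.INTER_CUBIC))
cv2.imwrite('pics/s16.png',cv2.resize(eyes.grab_frame("side")[60:200,170:290],None,fx=4,fy=4))
E
```

```text
26.975 [0.5178 0.2371 0.3087] [-0.3608  0.3444  0.5535]
```

View pics/w16.png

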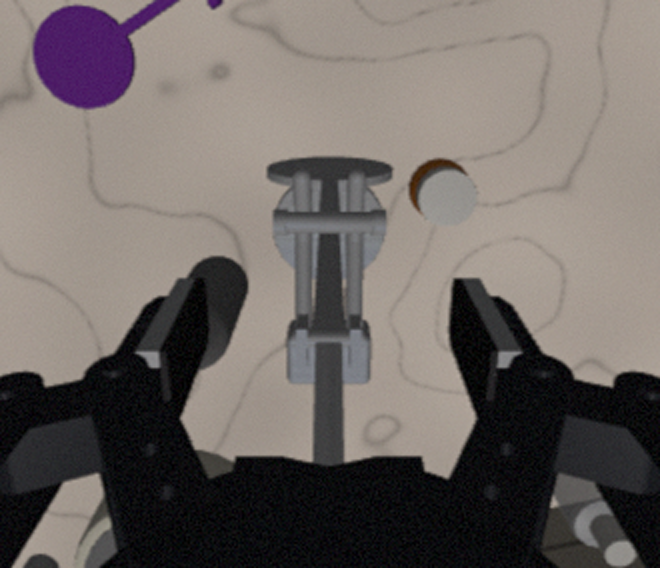

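View pics/s16.png

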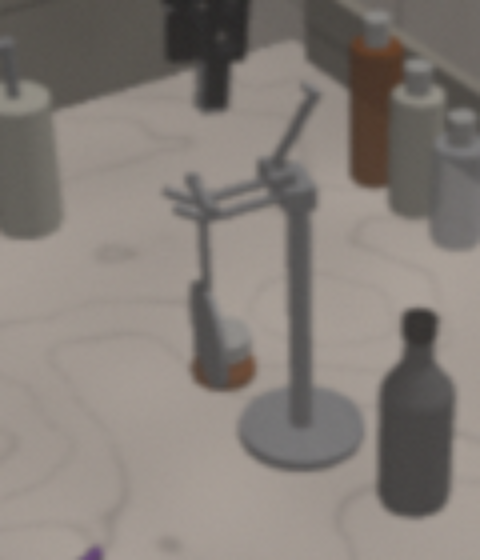

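The mirror is hung and the keeper is centred at crop column 329. Now I close the fingers and go round behind the keeper to push it shut.

```bash
python3 - <<'E'
from h import *
np.set_printoptions(precision=4,suppress=True)
seat=np.array([.5202,.237,.23]);y=-.25;o=ori(y)
P=lambda x,z:off(seat,y,x,0,z)
bot.move_l(P(0,.135),o,rate=.15); bot.set_gripper(0,20)
bot.move_l(P(.118,.135),rate=.2)
bot.move_l(P(.118,.052),rate=.12,guard=8)
s=bot.read_state();print(s["time_s"],s["tool_pos"],s["grip_width"],s["ft_force"])
cv2.imwrite('pics/s17.png',cv2.resize(eyes.grab_frame("side")[60:200,170:290],None,fx=4,fy=4))
E
```

```text
29.85 [0.6344 0.2081 0.2832] 0.0002713305656421909 [ 0.2107 -0.4343 -0.1431]
```

View pics/s17.png

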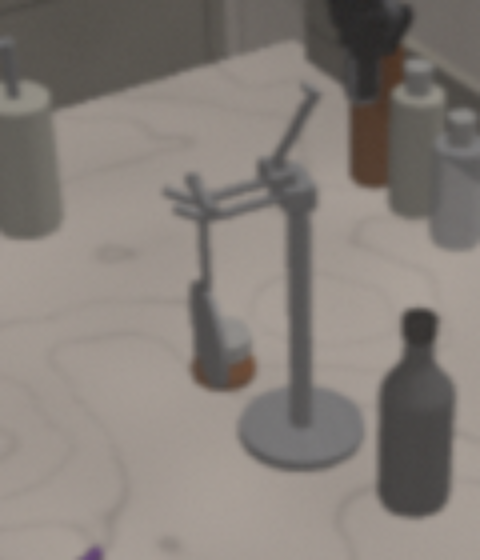

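```bash
python3 - <<'E'
from h import *
np.set_printoptions(precision=4,suppress=True)
seat=np.array([.5202,.237,.23]);y=-.25
P=lambda d,h:off(seat,y,.048-d+.011,0,.010+h)
for d,h in((0,.045),(.030,.042),(.043,.034)):
    g=bot.move_l(P(d,h),rate=.1,guard=10); s=bot.read_state();print(d,h,g,round(s["time_s"],2),s["tool_pos"],s["ft_force"])
    if g: break
cv2.imwrite('pics/s18.png',cv2.resize(eyes.grab_frame("side")[60:200,170:290],None,fx=4,fy=4))
E
```

```text
0 0.045 False 30.64 [0.5778 0.2224 0.2851] [ 0.5957 -0.2315 -0.4353]
0.03 0.042 False 31.09 [0.5486 0.2298 0.2821] [0.0141 0.1539 0.4362]
0.043 0.034 False 31.39 [0.536  0.2329 0.2739] [-0.3424 -0.0298 -0.114 ]
```

View pics/s18.png

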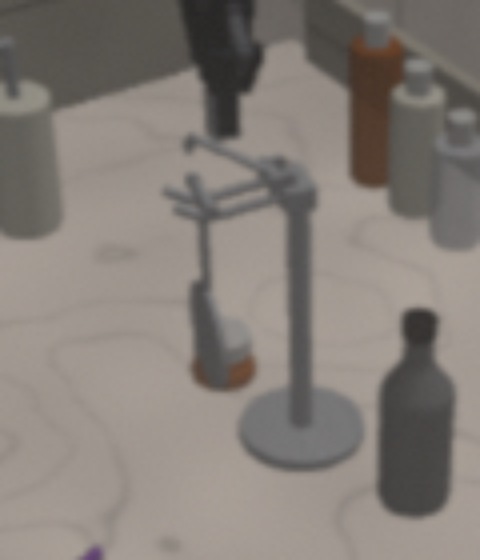

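The keeper is following the fingertips, and its end is now at (190,143) in the crop. I continue down until it is firmly shut.

```bash
python3 - <<'E'
from h import *
np.set_printoptions(precision=4,suppress=True)
seat=np.array([.5202,.237,.23]);y=-.25
P=lambda d,h:off(seat,y,.048-d+.011,0,.010+h)
for d,h,gd in((.046,.014,8),(.046,-.008,6)):
    g=bot.move_l(P(d,h),rate=.05,guard=gd); s=bot.read_state();print(d,h,g,round(s["time_s"],2),s["tool_pos"],s["ft_force"])
    if g: break
cv2.imwrite('pics/s19.png',cv2.resize(eyes.grab_frame("side")[60:200,170:290],None,fx=4,fy=4))
bot.move_l(P(.046,.10),rate=.15)
s=bot.read_state();print(s["time_s"],s["tool_pos"])
bot.move_l(P(.066,.12),rate=.15)
cv2.imwrite('pics/s20.png',cv2.resize(eyes.grab_frame("side")[60:200,170:290],None,fx=4,fy=4))
cv2.imwrite('pics/w20.png',cv2.resize(eyes.grab_frame("wrist")[100:384,90:420],None,fx=2,fy=2))
E
```

```text
0.046 0.014 False 32.0 [0.5327 0.2337 0.2539] [0.2641 0.8846 0.5746]
0.046 -0.008 True 32.35 [0.5333 0.234  0.242 ] [-0.5765 -0.4573  7.0464]
33.2083 [0.5326 0.2337 0.3388]
```

View pics/s20.png

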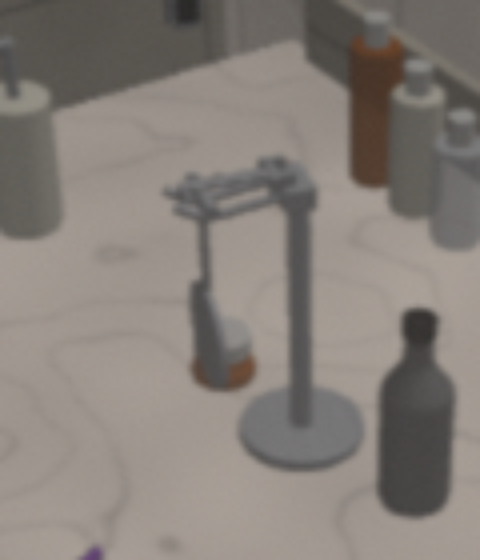

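View pics/w20.png

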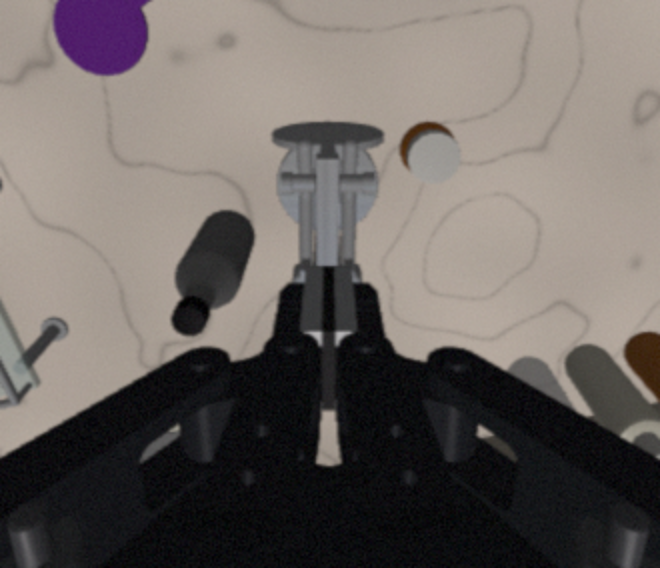

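The keeper stopped hard at z 0.242, which is the shut height of its top face (seat +12 mm). The views show it lying level over the bar, with the arm clear and the bystanders around the hanger (jar, shampoo) standing as before.

```bash
python3 - <<'E'
from h import *
cv2.imwrite('pics/t21.png',eyes.grab_frame("top"))
order.finish_job(); print(bot.read_state()["time_s"])
E
```

```text
the job is handed in; nothing more can be done
the job is handed in; nothing more can be done
```

View pics/t21.png

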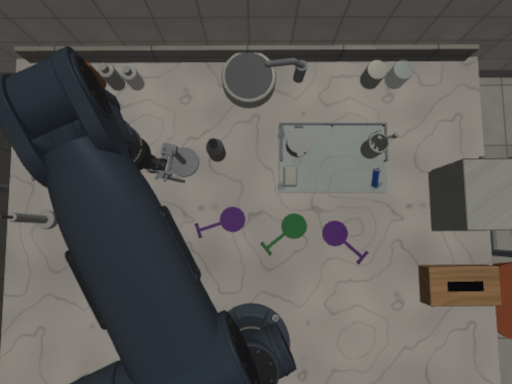

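The steel mirror is hung on the hanger with the keeper shut over its bar, and the job was handed in at about 34 s of the 59 s allowed.

- **Lift:** I pinched the bar by its ends at 90 N. The side view showed the mirror level once it was clear of the shelf.
- **Swing-down:** Lowering the set force to 20 N changed nothing, so I opened the fingers in steps of 0.02 to 0.12 mm (coarser at first) until the mirror swung down. I then clamped it again at 80 N. It was still about 5° off vertical by the wrist view. I did not loosen further because it could have slipped, and tilted the wrist 5° to make up for it.
- **Hanging:** Contact came with the bar at z 0.229, against 0.230 expected. After release the mirror hung freely in the dip.
- **Keeper:** I pushed it over and down until it stopped hard at 7 N, with the fingertips at z 0.242, the height of its top face when shut.

**Last checks:** The final side and wrist views show the bar in the dip, the head below the prongs, the keeper level over the bar and the arm clear. The final top view shows everything else standing as it was, as far as I can see. The arm hides the cream jar there, but the last side and wrist views show it unmoved.

**Disagreement:** The wrist camera and the fixed cameras differed by about 4 mm sideways. I went by close wrist views, which matched the contacts.

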